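# Check the seat of a double-lidded connector tin

### The arm

A 7-joint arm with a two-finger parallel gripper is mounted at the origin on the work surface. World frame = base frame: x ahead of the robot, y to its left, z up, the work surface at z = 0. Lengths are in m, angles in rad, forces in N, time in s.
With the tool pointing down it reaches from about 0.4 to 0.85 m from the base axis. Payload 10.4 kg.
Tool frame: the origin (TCP) lies midway between the tips of the shut fingers; the grasp point (between the pads) lies 19 mm behind it; z points along the fingers, x is the direction in which the jaws open and shut, and the axes are right-handed (so a half turn about z gives the same grasp; the last joint's range is limited). The gripper opens to 85 mm and grips with 20 to 120 N. Pads are 22 mm wide; open, the fingers measure 114 mm over their backs; the gripper's body (76 mm by 85 mm) begins 54 mm behind the grasp point. The pads swing forward as they close: fully open they stand 13 mm farther back than shut.
Start: joints at [-1.219, 0.332, -0.065, 1.46, 0.022, 1.35, -0.088], TCP at [0.229, 0.582, 0.203] pointing down, gripper open.
Joint ranges: [-2.6, 2.6], [-0.5, 2.12], [-1.47, 1.34], [0.16, 2.42], [-1.27, 4.41], [0.06, 2.06], [-2.6, 2.6]. Speed limits (rad/s): [2.22, 2.22, 2.79, 2.79, 3.14, 3.14, 3.14].

### API

Orientations are given as a unit quaternion [x, y, z, w].
In Python, from workcell import manip, cams gives the robot as it stands.
- The arm moves only by the tool move_arm, never from a script. Its argument "moves" is a list of rows, each a list of 7 numbers: the turn, a rotation vector about the tool's x, y, z in degrees, then the shift along the tool's x, y, z in m, then the finger opening in m, from 0 to 0.0854. A call has 1 to 10 rows; each row is the pose to reach, as a shift and turn from the pose commanded when the call began, along the tool's axes at that moment; what a row does not reach only later rows make up. A row lasts 1/10 s, in which the tool goes at most 50 mm and 8.59 degrees, less where a joint would pass 70% of its speed; a pose out of reach is approached as far as the arm can. A call with a gripper value outside its range is refused whole. The fingers move at their own pace and stop on an object; "grip_force" is the grip in N (left out, the last holds). Time passes only in rows, so rows that repeat a pose let the fingers close. It gives the time, the measured TCP pose, the force and the opening at its end, in the units of the state.
- manip.get_obs(): the state, without advancing time (a new reading comes with each control period).
- cams.camera(name): name is "scene" or "top" or "wrist"; returns the picture (420x560x3 uint8, red, green, blue); there is no depth.
- cams.camera_params(name): a dict with "fx", "fy", "cx", "cy" (pixels), "dist_coeffs" ([k1, k2, p1, p2, k3] as OpenCV has them; the pictures are not rectified), "xyz" and "rotation" of the camera in the world. Camera axes: x right, y up, looking along -z (the intrinsics and any distortion apply to the point x, -y, -z); pixel columns grow to the right and rows downward; lengths in m; the calibration is good to about 2 mm. A picture is of the moment at which its call begins: read the wrist's pose just before it. camera_params takes no time and is no camera call; for the wrist camera it gives the pose at the moment of the call.
- manip.hand_in(): hands the job in, once; it reports no verdict.
The state is a dict: "clock": time; "joint_pos": joint angles; "joint_velocities": joint speeds; "tau": joint torques, N m; "position": TCP position; "ee_rot": TCP orientation; "ft_force": force on the tool from outside, world axes, zero at the start; "torque": the same for the moment, N m; "grip_width": opening from 0.0 (shut) to 1.0 (fully open).
Only numpy, scipy, OpenCV 4.12 (cv2) and the standard library are available. Lean on these libraries where they do the work, as an engineer would, in place of code of your own. Each camera call takes 0.05 s, during which the arm holds its last target. There are 200 camera calls.

### The job

The two nested lids standing on the small network switch belong to the wide open connector tin. Carry them over together by the inner lid's knob and lower them onto the tin, keeping hold until the inner lid is fully home, then let go, take the outer lid alone by its collar and lift it straight off, level, leaving the inner lid seated undisturbed. Finish while still holding the outer lid in the air over the tin, clear above the knob; do not push the tin along or disturb the other things on the bench.

Things in the scene. Friction and masses are not known exactly. Their poses are not given: they have to be found in the camera images.
- tin: Wide open round tin, bare aluminium, outer diameter 86 mm, mouth 80 mm, wall 3 mm, 70 mm high, open upward, loose on the bench, about 0.6 kg with a few connectors in the bottom. Origin: centre of the underside; z up.
- switch: Small dark steel network switch, 130 mm (x) by 160 mm (y) by 40 mm high, fixed on the bench; its port face looks along its -x. The nested lids stand on its flat top. Origin: centre of the underside.
- inner_lid: Round black inner lid with a tall knob, about 0.15 kg, loose; at the start it stands on its plug on the switch. Above its origin (centre of the underside): plug 75 mm in diameter, 0 to 10 mm (2.5 mm to spare all round in the tin's mouth, foot bevelled); flange 90 mm in diameter, 10 to 18 mm, which rests on the tin's rim: seated, its origin is 60 mm above the tin's.
- knob (a point): Middle of the free part of the inner lid's knob, 59 mm above that lid's origin. The knob is plain, round, 22 mm in diameter, on the axis from 18 to 74 mm above that origin; 30 mm of it stands above the outer lid's collar. Lifting it carries both lids.
- outer_lid: Round steel outer lid, about 0.12 kg, loose, resting on the inner lid with the knob through its 30 mm hole; no latch. Origin: centre of the skirt's lower edge, 11 mm above the inner lid's origin when nested. Skirt 104 mm outside, 97 mm inside diameter, 0 to 7 mm; flat plate 7 to 11 mm; collar 11 to 33 mm. It can slide 3.5 mm sideways on the inner lid.
- collar (a point): Middle of the outer lid's round collar (its grip), 22 mm above that lid's origin. Collar 46 mm outside, 30 mm inside diameter, 22 mm tall, the knob standing in it. Lifting it lifts the outer lid alone.
- narrow_tin: Bystander: narrow open aluminium tin, 58 mm in diameter, 55 mm high, too small for the lids. Origin: centre of the underside.
- adapter: Bystander: black plug-in power adapter, 70 x 44 x 30 mm. Origin: centre of the underside.
- adapter_large: Bystander: larger black power adapter, 85 x 60 x 34 mm. Origin: centre of the underside.
- wall_box: Bystander: white wall socket box lying on its back, 70 x 70 x 28 mm. Origin: centre of the underside.
- coupler: Bystander: small brass coax coupler standing upright, 16 mm foot, 28 mm high. Origin: centre of the underside.
- screwdriver: Bystander: screwdriver lying on the bench. Origin: on the bench under its middle.
Things that resemble listed ones, but are neither listed nor needed, are in the scene too. Leave any blue or yellow look-alike of the outer_lid alone.

How it is judged:
By the outcome, as a careful person would: the job done as asked, in the order asked, and still so for the second after the job is handed in, while the arm keeps its last pose, push and grip.
It also fails if it takes over 48 s, if anything falls off the work surface, if the arm or the gripper's body presses on something with over 40 N, if the wrist force passes 120 N, or if a joint passes its speed limit or range.

## Working session

There is one attempt and no reset: what is moved stays moved. The work goes in short steps, Python scripts to look and compute and a tool call to move; the robot and the scene stay as the last step left them, time stands still between calls to the robot, and variables do not carry over. Pictures are saved under pics/ and viewed, about 8 in all and at most 12, crops included, and the job is handed in when it is done.

Besides the shell and the picture viewer there is one more tool, called after "Emit:" as name([rows], argument=value, ...), one row to a line, values as JSON. move_arm: Moves the arm, as the interface text tells. Its arguments: {"type":"object","properties":{"moves":{"type":"array","items":{"type":"array","items":{"type":"number"}}},"grip_force":{"type":"number"}},"required":["moves"]}

```bash
mkdir -p pics; ls
cat > h.py <<'E'
import numpy as np, cv2, json
from workcell import manip, cams
from scipy.spatial.transform import Rotation as R
def rot(p):
    r=np.array(p["rotation"],float)
    return r if r.shape==(3,3) else R.from_quat(r).as_matrix()
def grab(n,f):
    p=cams.camera_params(n); im=cams.camera(n)
    cv2.imwrite(f"pics/{f}.png",im[:,:,::-1]); 
    json.dump({k:np.array(v).tolist() for k,v in p.items()},open(f"pics/{f}.json","w"))
    return im
def ray(p,u,v):
    K=np.array([[p["fx"],0,p["cx"]],[0,p["fy"],p["cy"]],[0,0,1.]])
    x,y=cv2.undistortPoints(np.array([[[u,v]]],float),K,np.array(p["dist_coeffs"],float))[0,0]
    d=rot(p)@np.array([x,-y,-1]); return np.array(p["xyz"],float),d/np.linalg.norm(d)
def onz(p,u,v,z):
    o,d=ray(p,u,v); return o+d*(z-o[2])/d[2]
def cross(rs):
    A=0;b=0
    for o,d in rs:
        M=np.eye(3)-np.outer(d,d);A=A+M;b=b+M@o
    x=np.linalg.solve(A,b); return x,[np.linalg.norm((np.eye(3)-np.outer(d,d))@(x-o)) for o,d in rs]
def P(f): return json.load(open(f"pics/{f}.json"))
E
python3 - <<'E'
from h import *
a=grab("scene","s0");b=grab("top","t0");c=grab("wrist","w0")
for f in("s0","t0","w0"):print(P(f))
o=manip.get_obs();print(o)
E
```

```text
pics
{'fx': 391.5016484048441, 'fy': 391.5016484048441, 'cx': 279.1523917838139, 'cy': 208.3437383440767, 'dist_coeffs': [-0.08487751011761045, 0.0, 0.0, 0.0, 0.0], 'xyz': [1.2490099214417403, 0.08587650228749148, 0.5762326682881517], 'rotation': [0.31571405086049076, 0.3227758196335025, 0.6430527465103224, 0.6185657390728256]}
{'fx': 467.77588364467886, 'fy': 467.77588364467886, 'cx': 275.8800280045556, 'cy': 207.50908486467145, 'dist_coeffs': [-0.026213408427428447, 0.0, 0.0, 0.0, 0.0], 'xyz': [0.4905834264404998, 0.044793265853004555, 1.1692750633012783], 'rotation': [0.023160844315079834, -0.016483946950787046, -0.6989535805069734, 0.7146018101572498]}
{'fx': 343.1625423701172, 'fy': 343.1625423701172, 'cx': 284.1730228247297, 'cy': 210.66379178852569, 'dist_coeffs': [0.021988100561854768, 0.0, 0.0, 0.0, 0.0], 'xyz': [0.15867883253565185, 0.6099272191411429, 0.3720897513974843], 'rotation': [-0.12376485163961154, -0.0834052792398409, 0.5569746494910798, 0.8170098290215595]}
{'clock': 0.15, 'joint_pos': array([-1.21862137,  0.33273197, -0.06465968,  1.46074894,  0.02158387,
        1.34992728, -0.08852365]), 'joint_velocities': array([ 0.00132554, -0.00302615,  0.00099533, -0.00076028, -0.00201026,
       -0.00221487, -0.00095019]), 'tau': array([ 8.42043155e-04, -6.25825167e+01,  4.91147675e-02, -3.91853786e+01,
        1.62423804e-02,  7.35571288e-03, -5.52459676e-05]), 'position': array([0.22868948, 0.58130723, 0.20209507]), 'ee_rot': array([ 8.26470719e-01,  5.62979427e-01, -4.49698446e-04,  3.34740253e-04]), 'ft_force': array([ 0.55274661, -0.40619864, -0.10118755]), 'torque': array([ 0.01580383, -0.01301706, -0.01733822]), 'grip_width': 1.000639610158778}
```

View pics/s0.png

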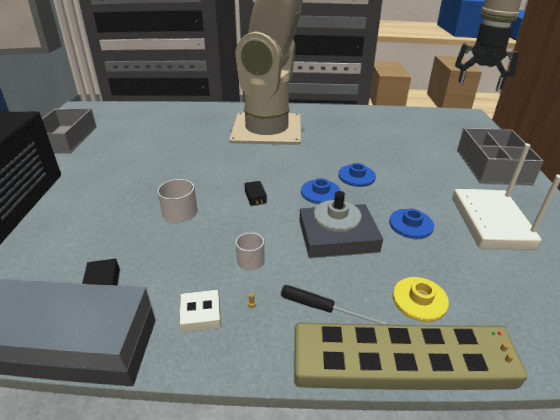

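View pics/t0.png

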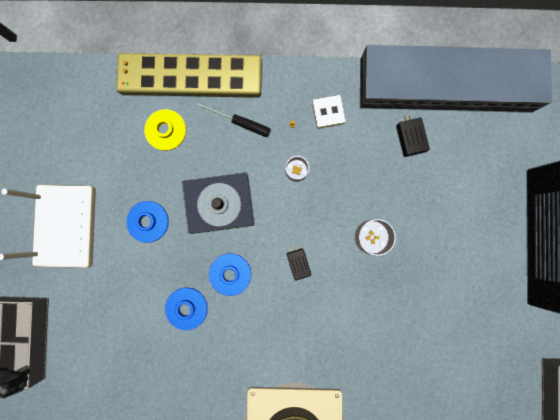

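Candidates for the lids: grey disc with a black knob on the switch (top 218,204; scene 338,208). The look-alikes are blue at top (147,221), (230,274), (186,308) and yellow at (165,130). The grey one on the switch fits the description. For the tin, the wide one at top (377,237) / scene (178,200) fits; the narrow one is at top (297,168). Next I check with close crops and masks.

Run:
```python
from h import *
s=cv2.imread("pics/s0.png");t=cv2.imread("pics/t0.png")
def c(im,u,v,w=50,k=6):return cv2.resize(im[v-w:v+w,u-w:u+w],None,fx=400/(2*w),fy=400/(2*w),interpolation=cv2.INTER_CUBIC)
cv2.imwrite("pics/crop1.png",cv2.resize(np.vstack([np.hstack([c(t,218,204),c(s,338,210)]),np.hstack([c(t,377,237),c(s,178,200)])]),(600,600)))
```

```text
(no output)
```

View pics/crop1.png

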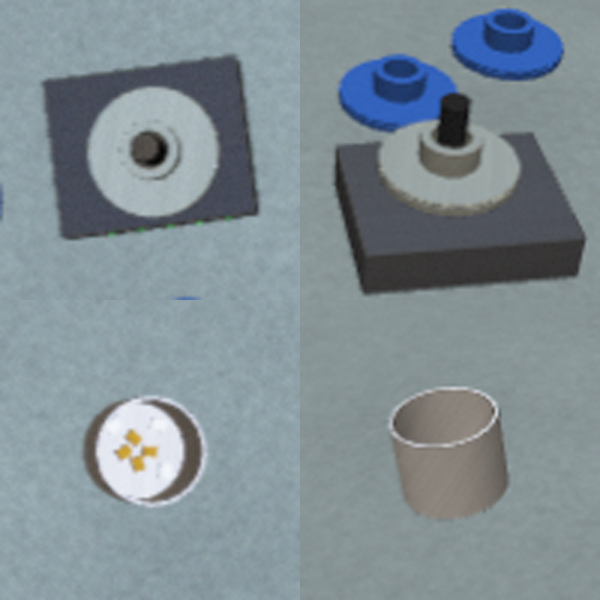

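Run:
```python
from h import *
s=cv2.imread("pics/s0.png");t=cv2.imread("pics/t0.png");S,T=P("s0"),P("t0")
def rim(im,u,v,w,th):
    g=im[v-w:v+w,u-w:u+w].min(2); m=(g>th).astype(np.uint8)
    pts=cv2.findNonZero(m); e=cv2.fitEllipse(cv2.convexHull(pts)); return np.array(e[0])+[u-w,v-w],e[1],len(pts)
for th in(170,190,210):
    a=rim(s,178,195,30,th);b=rim(t,377,237,25,th);print(th,a,b)
    print(cross([ray(S,*a[0]),ray(T,*b[0])]), onz(T,*b[0],.07),onz(S,*a[0],.07))
kt,ks=(217.2,202.7),(339.4,192.4)
print("knobtop",cross([ray(S,*ks),ray(T,*kt)]),onz(T,*kt,.114),onz(S,*ks,.114))
# plate (grey disc) in top
m=cv2.inRange(t[154:254,168:268],(120,120,120),(255,255,255))
cs,_=cv2.findContours(m,cv2.RETR_EXTERNAL,cv2.CHAIN_APPROX_NONE)
for c in cs:
    if 800<cv2.contourArea(c)<3000:
        e=cv2.fitEllipse(c);q=np.array(e[0])+[168,154];print("plate",q,e[1],onz(T,*q,.062))
o=manip.get_obs();print(R.from_quat(o["ee_rot"]).as_matrix().round(4))
```

```text
170 (array([175.54109001, 188.62465096]), (19.317352294921875, 35.72035217285156), 55) (array([377.18577003, 236.96878815]), (36.276737213134766, 36.54475784301758), 738)
(array([ 0.48814466, -0.18348391,  0.06659397]), [np.float64(0.0003313700987173938), np.float64(0.00033137009871736804)]) [ 0.48822012 -0.18310893  0.07      ] [ 0.49325928 -0.18133386  0.07      ]
190 (array([174.95505524, 188.6314888 ]), (19.005155563354492, 36.233619689941406), 18) (array([376.91705704, 236.94037819]), (35.53254318237305, 36.09003829956055), 662)
(array([ 0.4883993 , -0.18381263,  0.06664888]), [np.float64(0.0006425107272881967), np.float64(0.0006425107272880948)]) [ 0.4882729  -0.18247807  0.07      ] [ 0.49334577 -0.18271747  0.07      ]Traceback (most recent call last):
  File "<stdin>", line 7, in <module>
  File "<stdin>", line 5, in rim
cv2.error: OpenCV(4.12.0) /io/opencv/modules/imgproc/src/convhull.cpp:143: error: (-215:Assertion failed) total >= 0 && (depth == CV_32F || depth == CV_32S) in function 'convexHull'
```

Run:
```python
from h import *
s=cv2.imread("pics/s0.png");t=cv2.imread("pics/t0.png");S,T=P("s0"),P("t0")
kt,ks=(217.2,202.7),(339.4,192.4)
print("knobtop",cross([ray(S,*ks),ray(T,*kt)]),onz(T,*kt,.114),onz(S,*ks,.114))
m=cv2.inRange(t[154:254,168:268],(120,120,120),(255,255,255))
cs,_=cv2.findContours(m,cv2.RETR_EXTERNAL,cv2.CHAIN_APPROX_NONE)
for c in cs:
    if 800<cv2.contourArea(c)<3000:
        e=cv2.fitEllipse(c);q=np.array(e[0])+[168,154];print("plate",q,e[1],onz(T,*q,.062))
o=manip.get_obs();q=R.from_quat(o["ee_rot"]).as_matrix();print(q.round(4))
for tgt in((.555,.178,.26),):print(q.T@(np.array(tgt)-o["position"]))
```

```text
knobtop (array([0.55783797, 0.19040023, 0.11384877]), [np.float64(0.001851131923264493), np.float64(0.0018511319232644792)]) [0.55770178 0.18851474 0.114     ] [0.55779121 0.19225439 0.114     ]
[[ 3.661e-01  9.306e-01 -4.000e-04]
 [ 9.306e-01 -3.661e-01 -1.100e-03]
 [-1.100e-03  0.000e+00 -1.000e+00]]
[-0.2559063  0.4513123 -0.0575971]
```

Emit:
move_arm([
  [0,0,0,-0.02,0.04,0,0.0854],
  [0,0,0,-0.045,0.083,0,0.0854],
  [0,0,0,-0.07,0.13,0,0.0854],
  [0,0,0,-0.09,0.17,0,0.0854],
  [0,0,0,-0.115,0.21,0,0.0854],
  [0,0,0,-0.14,0.255,0,0.0854],
  [0,0,0,-0.16,0.295,0,0.0854],
  [0,0,0,-0.18,0.335,0,0.0854],
  [0,0,0,-0.2,0.37,0,0.0854],
  [0,0,0,-0.2,0.37,0,0.0854],
])

```text
clock: 1.15
position: [0.5035, 0.2538, 0.2026]
ee_rot: [0.829, 0.559, -0.0, 0.001]
ft_force: [-1.1, 0.7, 0.6]
grip_width: 1.0
```

Run:
```python
from h import *
grab("wrist","w1");p=P("w1");print(p["xyz"]);o=manip.get_obs();print(o["position"],o["ee_rot"])
for P_ in((.5577,.19,.114),(.5577,.19,.062)):
    d=rot(p).T@(np.array(P_)-p["xyz"]);print(p["cx"]+p["fx"]*d[0]/-d[2],p["cy"]-p["fy"]*d[1]/-d[2])
```

```text
[0.4334506476341021, 0.28328594630105586, 0.3725434429440575]
[0.50145955 0.25701927 0.20245117] [ 8.28022888e-01  5.60694062e-01 -2.70843506e-04  4.38930324e-04]
237.64479370346652 288.97779698728914
244.51904294206687 262.0468206405592
```

View pics/w1.png

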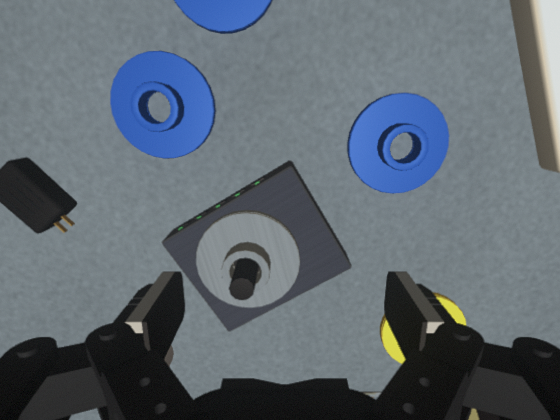

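The wrist view shows the grey lids at (248,260), with the knob top at (241,287), about 4 px from the prediction. The choice is confirmed: the blue and yellow lids are clearly separate.

Run:
```python
from h import *
W,S,T=P("w1"),P("s0"),P("t0")
w=(241.,287.)
print(cross([ray(S,339.4,192.4),ray(T,217.2,202.7),ray(W,*w)]));print(onz(W,*w,.114))
im=cv2.imread("pics/w1.png")[200:320,180:310];m=(im.min(2)>115).astype(np.uint8)
cs,_=cv2.findContours(m,0,1);c=max(cs,key=cv2.contourArea);print([cv2.contourArea(c)]);e=cv2.fitEllipse(cv2.convexHull(c));q=np.array(e[0])+[180,200];print(q,e[1],onz(W,*q,.062))
o=manip.get_obs();q=R.from_quat(o["ee_rot"]).as_matrix();print(q.T@(np.array([.558,.19,.2])-o["position"]))
```

```text
(array([0.5575877 , 0.19133263, 0.11279326]), [np.float64(0.0013543603662179182), np.float64(0.002637879405320611), np.float64(0.001671427160934015)])
[0.55696105 0.19350935 0.114     ]
[7431.5]
[247.49252319 259.79203796] (93.38419342041016, 102.96995544433594) [0.55652907 0.19377375 0.062     ]
[-0.04123711  0.07737926  0.00252271]
```

Emit:
move_arm([
  [0,0,0,-0.018,0.035,0,0.0854],
  [0,0,0,-0.032,0.062,0,0.0854],
  [0,0,0,-0.04,0.076,0.01,0.0854],
  [0,0,0,-0.04,0.076,0.04,0.0854],
  [0,0,0,-0.04,0.076,0.07,0.0854],
  [0,0,0,-0.04,0.076,0.095,0.0854],
  [0,0,0,-0.04,0.076,0.11,0.0854],
  [0,0,0,-0.04,0.076,0.114,0.0854],
  [0,0,0,-0.04,0.076,0.114,0.0854],
  [0,0,0,-0.04,0.076,0.114,0.0854],
])

```text
clock: 2.2
position: [0.5567, 0.1956, 0.09]
ee_rot: [0.826, 0.563, 0.001, 0.0]
ft_force: [0.4, 0.9, -0.5]
grip_width: 1.0
```

Run:
```python
from h import *
im=grab("wrist","w2");o=manip.get_obs();print(o["position"],o["ft_force"])
p=P("w2")
def proj(X):
    d=rot(p).T@(np.array(X)-p["xyz"]);return (p["cx"]+p["fx"]*d[0]/-d[2],p["cy"]-p["fy"]*d[1]/-d[2])
print(proj((.557,.192,.114)),proj(o["position"]))
```

```text
[0.55672207 0.19552552 0.0900803 ] [0.19100155 0.72158317 0.53944988]
(np.float64(275.72181887143824), np.float64(275.5558594336783)) (np.float64(282.5978222342549), np.float64(251.78881983412893))
```

View pics/w2.png

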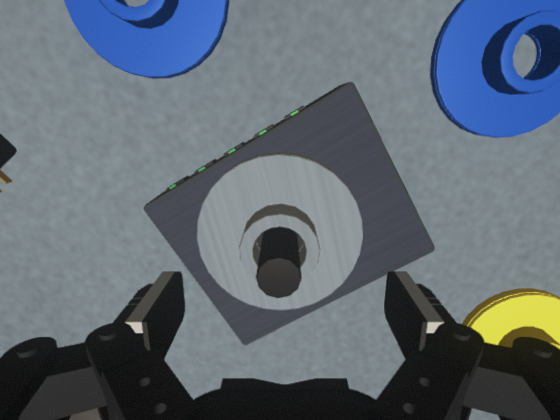

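The picture shows the knob top at (279,278) between the open fingers, whose middle is at x≈285. That is about 2 mm to the -x side, so I correct that and close gently.

Emit:
move_arm([
  [0,0,0,-0.002,0.002,0.002,0.0854],
  [0,0,0,-0.002,0.002,0.002,0.06],
  [0,0,0,-0.002,0.002,0.002,0.04],
  [0,0,0,-0.002,0.002,0.002,0.03],
  [0,0,0,-0.002,0.002,0.002,0.02],
  [0,0,0,-0.002,0.002,0.002,0.01],
  [0,0,0,-0.002,0.002,0.002,0.01],
  [0,0,0,-0.002,0.002,0.002,0.01],
  [0,0,0,-0.002,0.002,0.002,0.01],
  [0,0,0,-0.002,0.002,0.002,0.01],
], grip_force=60)

```text
clock: 3.25
position: [0.5571, 0.1925, 0.0867]
ee_rot: [0.826, 0.563, 0.0, -0.0]
ft_force: [0.1, 1.4, 0.6]
grip_width: 0.115
```

The opening reads 10 mm, not 22 mm, so I check before lifting.

Run:
```python
from h import *
im=grab("wrist","w3");o=manip.get_obs();print(o["position"],o["ft_force"],o["grip_width"])
s=grab("scene","s3")[130:260,270:420]
cv2.imwrite("pics/c3.png",np.hstack([cv2.resize(im[150:420,130:430],None,fx=1.33,fy=1.33),cv2.resize(s,(400,359))])[:,:,::-1])
```

```text
[0.55706844 0.19244734 0.08667226] [-0.05239816 -0.52101786  0.71828088] 0.11964696421378672
```

View pics/c3.png

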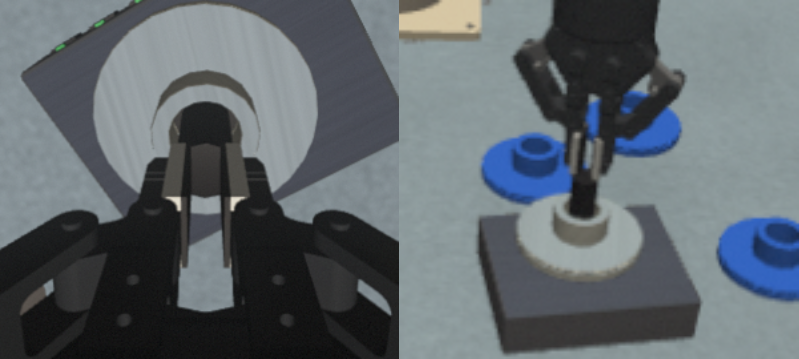

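Run:
```python
from h import *
def proj(p,X):
    r=rot(p).T; rv=np.diag([1,-1,-1])@r; t=-rv@np.array(p["xyz"])
    K=np.array([[p["fx"],0,p["cx"]],[0,p["fy"],p["cy"]],[0,0,1.]])
    return cv2.projectPoints(np.array([X],float),cv2.Rodrigues(rv)[0],t,K,np.array(p["dist_coeffs"]))[0].ravel()
out=[]
for f,(x0,y0,w,h) in {"s3":(300,140,80,100),"w3":(210,220,150,190)}.items():
    p=P(f);im=cv2.imread(f"pics/{f}.png");k=600/h
    c=cv2.resize(im[y0:y0+h,x0:x0+w],(int(w*k),600),interpolation=cv2.INTER_CUBIC)
    c=np.clip(c.astype(float)*1.5,0,255).astype(np.uint8)
    for X,col in(((.557,.1925,.087),(0,0,255)),((.557,.1925,.106),(0,255,0)),((.5575,.192,.114),(0,255,255))):
        q=proj(p,X);print(f,q);cv2.circle(c,tuple(int(v) for v in (q-[x0,y0])*k),4,col,-1)
    out.append(c[:, :400])
cv2.imwrite("pics/c4.png",np.hstack(out))
```

```text
s3 [338.26833017 202.56270749]
s3 [339.11869846 195.3074914 ]
s3 [339.26786171 192.32005574]
w3 [282.68049619 251.65379694]
w3 [282.50782583 267.71149969]
w3 [281.8146013  276.83967957]
```

View pics/c4.png

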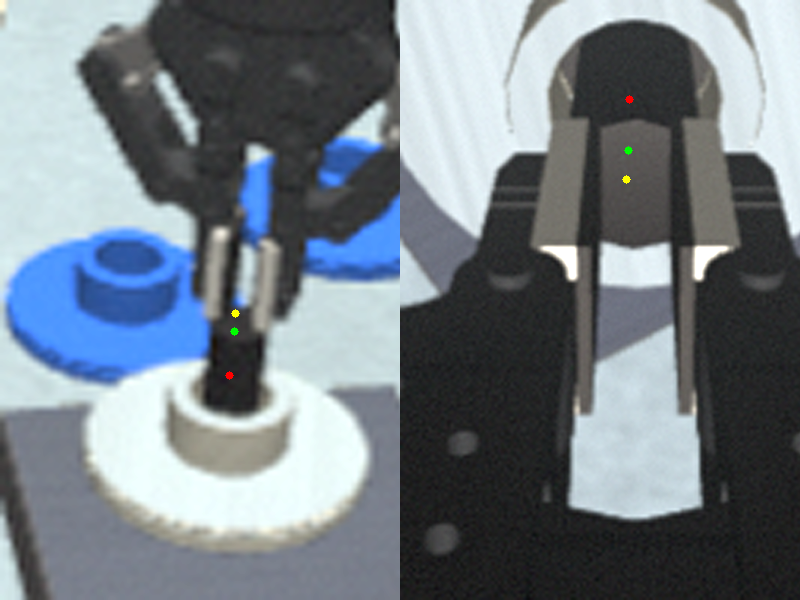

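The pads have closed to 10 mm just above the knob top. The scene puts the tips near z≈0.112 and the wrist view near 0.114, against a reported TCP of 0.087. I reopen, go about 20 mm deeper while watching force, and close again.

Emit:
move_arm([
  [0,0,0,0,0,-0.005,0.03],
  [0,0,0,0,0,-0.005,0.055],
  [0,0,0,0,0,-0.005,0.055],
  [0,0,0,0,0,-0.005,0.055],
  [0,0,0,0,0,0.002,0.055],
  [0,0,0,0,0,0.008,0.055],
  [0,0,0,0,0,0.013,0.055],
  [0,0,0,0,0,0.017,0.055],
  [0,0,0,0,0,0.017,0.055],
  [0,0,0,0,0,0.017,0.055],
])

```text
clock: 4.35
position: [0.5571, 0.1924, 0.0697]
ee_rot: [0.826, 0.563, -0.0, -0.0]
ft_force: [-0.4, 0.1, 0.0]
grip_width: 0.646
```

Run:
```python
from h import *
im=grab("wrist","w5");o=manip.get_obs();print(o["position"],o["ft_force"],o["grip_width"])
s=grab("scene","s5")[140:240,290:390]
cv2.imwrite("pics/c5.png",np.hstack([cv2.resize(im[200:390,190:380],(400,400)),cv2.convertScaleAbs(cv2.resize(s,(400,400),interpolation=cv2.INTER_CUBIC),alpha=1.5)])[:,:,::-1])
```

```text
[0.55724036 0.19244561 0.06984863] [-0.11373749 -0.94533715  1.08340763] 0.6444957083248108
```

View pics/c5.png

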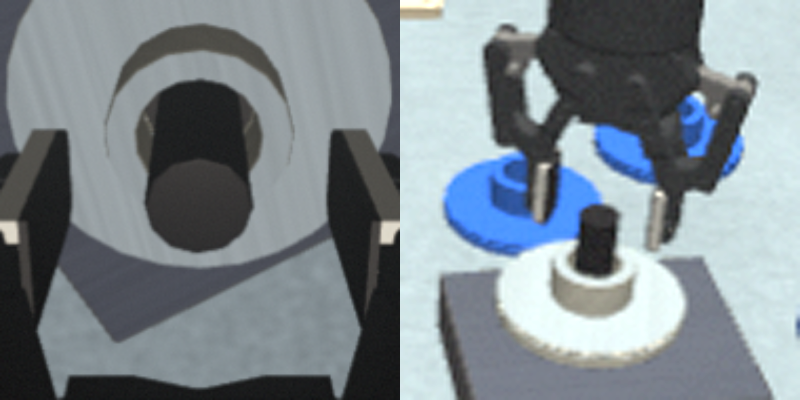

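The knob is centred between the pads (column 200, pads at 70 and 330), and the tips are beside its upper half. Closing.

Emit:
move_arm([
  [0,0,0,0,0,0,0.04],
  [0,0,0,0,0,0,0.03],
  [0,0,0,0,0,0,0.02],
  [0,0,0,0,0,0,0.01],
  [0,0,0,0,0,0,0.01],
  [0,0,0,0,0,0,0.01],
  [0,0,0,0,0,0,0.01],
], grip_force=70)

```text
clock: 5.15
position: [0.5572, 0.1925, 0.0702]
ee_rot: [0.826, 0.563, 0.0, -0.0]
ft_force: [-2.0, -1.7, 5.1]
grip_width: 0.226
```

Emit:
move_arm([
  [0,0,0,0,0,-0.003,0.01],
  [0,0,0,0,0,-0.01,0.01],
  [0,0,0,0,0,-0.02,0.01],
  [0,0,0,0,0,-0.035,0.01],
  [0,0,0,0,0,-0.05,0.01],
  [0,0,0,0,0,-0.065,0.01],
  [0,0,0,0,0,-0.08,0.01],
  [0,0,0,0,0,-0.09,0.01],
  [0,0,0,0,0,-0.095,0.01],
  [0,0,0,0,0,-0.095,0.01],
])

```text
clock: 6.15
position: [0.5574, 0.1925, 0.1654]
ee_rot: [0.826, 0.563, 0.0, 0.0]
ft_force: [-0.6, -0.1, -4.0]
grip_width: 0.225
```

Run:
```python
from h import *
im=grab("wrist","w6");o=manip.get_obs();print(o["position"],o["ft_force"],o["grip_width"])
s=grab("scene","s6")
cv2.imwrite("pics/c6.png",np.hstack([im[:,100:460],s[80:300,240:440].repeat(2,0).repeat(2,1)[:420]])[:,:,::-1])
```

```text
[0.55703719 0.19243632 0.16460281] [ 0.74572002  0.2441289  -4.11602207] 0.22499700512941773
```

View pics/c6.png

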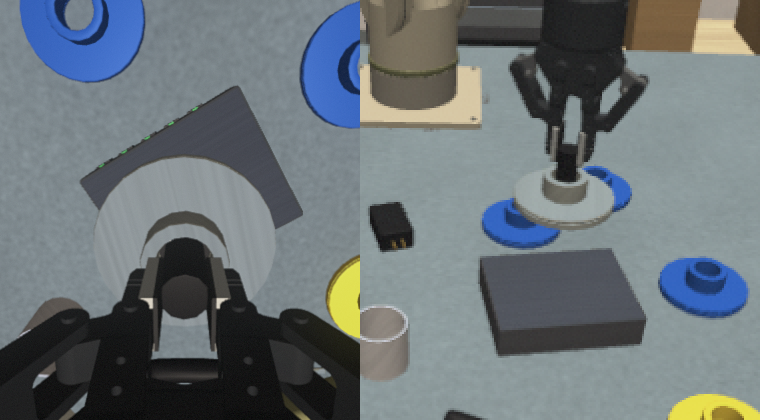

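Both lids are lifted together and level, and the switch is empty. Now I carry them to a viewpoint beside the tin so the wrist camera can see its mouth.

Emit:
move_arm([
  [0,0,0,-0.008,0.004,0,0.01],
  [0,0,0,-0.025,0.012,0,0.01],
  [0,0,0,-0.05,0.024,0,0.01],
  [0,0,0,-0.08,0.039,0,0.01],
  [0,0,0,-0.11,0.054,0,0.01],
  [0,0,0,-0.14,0.068,0,0.01],
  [0,0,0,-0.165,0.08,0,0.01],
  [0,0,0,-0.183,0.089,0,0.01],
  [0,0,0,-0.187,0.091,0,0.01],
  [0,0,0,-0.187,0.091,0,0.01],
])

```text
clock: 7.25
position: [0.573, -0.0158, 0.1643]
ee_rot: [0.827, 0.562, -0.0, -0.0]
ft_force: [0.4, 0.6, -3.3]
grip_width: 0.221
```

Emit:
move_arm([
  [0,0,0,-0.008,0.004,0,0.01],
  [0,0,0,-0.025,0.012,0,0.01],
  [0,0,0,-0.05,0.024,0,0.01],
  [0,0,0,-0.08,0.039,0,0.01],
  [0,0,0,-0.11,0.054,0,0.01],
  [0,0,0,-0.14,0.068,0,0.01],
  [0,0,0,-0.165,0.08,0,0.01],
  [0,0,0,-0.183,0.089,0,0.01],
  [0,0,0,-0.187,0.091,0,0.01],
  [0,0,0,-0.187,0.091,0,0.01],
])

```text
clock: 8.25
position: [0.5896, -0.2221, 0.1643]
ee_rot: [0.826, 0.563, -0.0, -0.0]
ft_force: [-0.3, -0.0, -3.8]
grip_width: 0.226
```

Run:
```python
from h import *
im=grab("wrist","w7");p=P("w7");o=manip.get_obs();print(o["position"],o["ee_rot"],o["ft_force"],o["grip_width"])
q=R.from_quat(o["ee_rot"]).as_matrix()
d=rot(p).T@(np.array([.488,-.183,.07])-p["xyz"]);print("tin pred",p["cx"]+p["fx"]*d[0]/-d[2],p["cy"]-p["fy"]*d[1]/-d[2])
for f,uv,z,T in(("w5",(285,297.4),.114,(.55722,.19244)),):
    k=onz(P(f),*uv,z);print("knob wrist",k,"tool off",(q.T@np.r_[k[:2]-T,0]))
g=cv2.cvtColor(im,cv2.COLOR_RGB2BGR)
cv2.imwrite("pics/v7.png",g)
```

```text
[ 0.58981088 -0.22095296  0.16437345] [ 8.26106663e-01  5.63513596e-01  1.08652991e-04 -4.42961852e-04] [-0.89383614  0.83207823 -2.64525235] 0.2254364050835499
tin pred 281.98703594705984 55.65805759635282
knob wrist [0.55841507 0.19317342 0.114     ] tool off [1.11892990e-03 8.45037569e-04 2.44494963e-07]
```

View pics/v7.png

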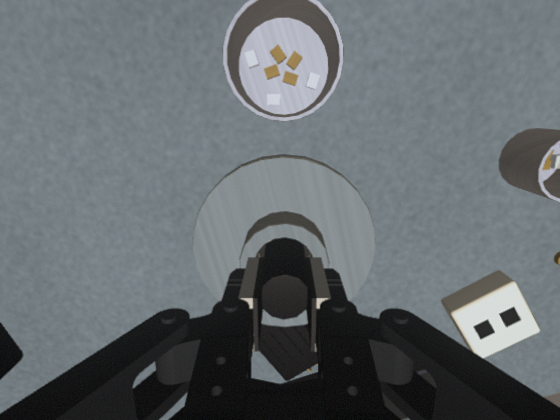

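Run:
```python
from h import *
from scipy.optimize import least_squares
p=P("w7");g=cv2.GaussianBlur(cv2.imread("pics/v7.png").min(2),(0,0),.7).astype(float)
o=manip.get_obs();q=R.from_quat(o["ee_rot"]).as_matrix()
pts=[]
for a in np.radians(np.arange(0,360,3)):
    r=np.arange(52,68,.25);u=283+r*np.cos(a);v=58.5+r*np.sin(a)
    if v.min()<2: continue
    f=cv2.remap(g,u.astype(np.float32)[None],v.astype(np.float32)[None],1)[0]
    i=f.argmax()
    if f[i]>f[-1]+15: pts.append((u[i],v[i],r[i]))
pts=np.array(pts);print(len(pts))
for z in(.065,.07,.075):
    X=np.array([onz(p,u,v,z)[:2] for u,v,_ in pts])
    f=least_squares(lambda s:np.hypot(*(X-s[:2]).T)-s[2],[.49,-.18,.04],loss="soft_l1",f_scale=.001)
    print(z,f.x,np.std(f.fun))
    d=q.T@np.r_[f.x[:2]-o["position"][:2],0];print(" tool delta to move TCP with wrist offset",d-[.0011,.0008,0])
```

```text
97
0.065 [ 0.48853665 -0.18258821  0.04161047] 0.0018882371296006892
 tool delta to move TCP with wrist offset [-2.33616006e-03 -1.09090313e-01  6.51544668e-05]
0.07 [ 0.48909682 -0.18278775  0.04083447] 0.001849499337478852
 tool delta to move TCP with wrist offset [-2.31753644e-03 -1.08495951e-01  6.48048960e-05]
0.075 [ 0.48965715 -0.18298736  0.04005851] 0.0018108439608874483
 tool delta to move TCP with wrist offset [-2.29891144e-03 -1.07901427e-01  6.44552269e-05]
```

Emit:
move_arm([
  [0,0,0,0,-0.015,0,0.01],
  [0,0,0,-0.001,-0.04,0,0.01],
  [0,0,0,-0.002,-0.065,0,0.01],
  [0,0,0,-0.0023,-0.09,0,0.01],
  [0,0,0,-0.0023,-0.104,0.005,0.01],
  [0,0,0,-0.0023,-0.1085,0.02,0.01],
  [0,0,0,-0.0023,-0.1085,0.035,0.01],
  [0,0,0,-0.0023,-0.1085,0.045,0.01],
  [0,0,0,-0.0023,-0.1085,0.048,0.01],
  [0,0,0,-0.0023,-0.1085,0.048,0.01],
])

```text
clock: 9.3
position: [0.4879, -0.1841, 0.1166]
ee_rot: [0.826, 0.563, -0.0, -0.0]
ft_force: [-0.2, 0.8, -3.0]
grip_width: 0.225
```

Run:
```python
from h import *
o=manip.get_obs();print(o["position"],o["ft_force"],o["torque"])
grab("scene","s8");grab("top","t8")
s=cv2.imread("pics/s8.png");t=cv2.imread("pics/t8.png")
c=lambda im,u,v,w:cv2.resize(im[v-w:v+w,u-w:u+w],(400,400),interpolation=cv2.INTER_CUBIC)
cv2.imwrite("pics/c8.png",np.hstack([c(s,176,190,45),c(t,377,237,45)]))
q=R.from_quat(o["ee_rot"]).as_matrix();print(q.T@(np.array([.488,-.1835,.09])-o["position"]))
```

```text
[ 0.48785103 -0.1840598   0.1165515 ] [-0.21881293  0.81523674 -3.04961792] [-0.06009625 -0.00501076  0.01079013]
[ 5.75700819e-04 -5.14667689e-05  2.65515305e-02]
```

View pics/c8.png

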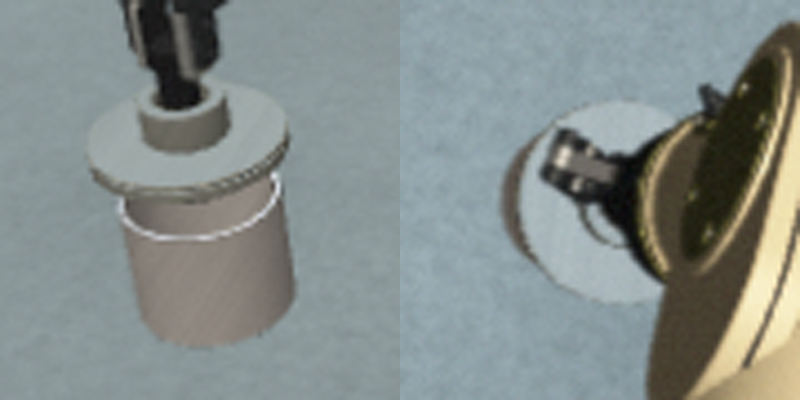

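The lid plate is centred over the tin to within about 2 mm (scene rim centre at crop x 200, plate at 188, of which about 8 is lean). I shift +0.8 mm in tool x and lower in stages.

Emit:
move_arm([
  [0,0,0,0.0008,0,0.004,0.01],
  [0,0,0,0.0008,0,0.009,0.01],
  [0,0,0,0.0008,0,0.013,0.01],
  [0,0,0,0.0008,0,0.015,0.01],
  [0,0,0,0.0008,0,0.017,0.01],
  [0,0,0,0.0008,0,0.019,0.01],
  [0,0,0,0.0008,0,0.021,0.01],
  [0,0,0,0.0008,0,0.021,0.01],
])

```text
clock: 10.2
position: [0.4879, -0.1839, 0.0954]
ee_rot: [0.826, 0.563, -0.0, -0.0]
ft_force: [-0.1, -0.2, -3.0]
grip_width: 0.226
```

Now 4–5 mm into the mouth with no contact force. Continuing.

Emit:
move_arm([
  [0,0,0,0,0,0.0015,0.01],
  [0,0,0,0,0,0.003,0.01],
  [0,0,0,0,0,0.004,0.01],
  [0,0,0,0,0,0.005,0.01],
  [0,0,0,0,0,0.005,0.01],
])

```text
clock: 10.7
position: [0.488, -0.1839, 0.0905]
ee_rot: [0.826, 0.563, -0.0, -0.0]
ft_force: [-0.4, -0.1, -3.6]
grip_width: 0.231
```

Emit:
move_arm([
  [0,0,0,0,0,0.001,0.01],
  [0,0,0,0,0,0.001,0.01],
  [0,0,0,0,0,0.002,0.01],
  [0,0,0,0,0,0.002,0.01],
])

```text
clock: 11.1
position: [0.4886, -0.1841, 0.0901]
ee_rot: [0.827, 0.563, 0.001, 0.0]
ft_force: [-6.0, 1.9, 14.0]
grip_width: 0.226
```

Contact comes at TCP 0.090, which is the predicted seated height, with 14 N. I ease off and release.

Emit:
move_arm([
  [0,0,0,0,0,-0.001,0.01],
  [0,0,0,0,0,-0.0015,0.01],
  [0,0,0,0,0,-0.0015,0.02],
  [0,0,0,0,0,-0.0015,0.035],
  [0,0,0,0,0,-0.0015,0.055],
  [0,0,0,0,0,-0.0015,0.07],
  [0,0,0,0,0,-0.0015,0.075],
  [0,0,0,0,0,-0.0015,0.075],
])

```text
clock: 11.9
position: [0.4881, -0.1839, 0.0902]
ee_rot: [0.826, 0.563, 0.0, 0.0]
ft_force: [-0.6, -0.3, 0.7]
grip_width: 0.878
```

Run:
```python
from h import *
o=manip.get_obs();print(o["position"],o["ft_force"],o["grip_width"])
grab("wrist","w9");grab("scene","s9");p=P("w9")
im=cv2.imread("pics/w9.png");g=im.min(2)
# knob top dark blob near expected column
for r in range(285,321,8): print(r,g[r,225:345:6].tolist())
# plate edge vs scene
s=cv2.imread("pics/s9.png");m=(s[150:230,140:215].min(2)>140).astype(np.uint8)
cs,_=cv2.findContours(m,0,1);c=max(cs,key=cv2.contourArea);print(cv2.boundingRect(c),cv2.fitEllipse(cv2.convexHull(c)))
```

```text
[ 0.48809319 -0.18394457  0.09022778] [-0.60756394 -0.25176753  0.705499  ] 0.8777007475592641
285 [125, 128, 131, 131, 127, 124, 32, 47, 48, 49, 46, 47, 47, 45, 96, 127, 128, 129, 130, 127]
293 [124, 131, 128, 129, 129, 126, 38, 45, 46, 46, 44, 45, 43, 41, 44, 127, 130, 129, 128, 128]
301 [130, 128, 125, 129, 131, 131, 46, 43, 44, 41, 43, 42, 44, 42, 88, 128, 128, 129, 131, 131]
309 [114, 120, 132, 130, 129, 127, 129, 42, 41, 40, 41, 42, 43, 41, 125, 129, 126, 128, 129, 117]
317 [110, 115, 110, 115, 128, 130, 129, 128, 116, 48, 38, 59, 116, 133, 128, 132, 126, 115, 112, 111]
(12, 20, 46, 27) ((34.88760757446289, 32.448368072509766), (28.22286605834961, 45.84603500366211), 77.15394592285156)
```

The force is near zero and the knob is still centred at (284,297), so the inner lid is seated and the pads are open. Descending to the collar with force checks.

Emit:
move_arm([
  [0,0,0,0,0,0.005,0.075],
  [0,0,0,0,0,0.012,0.075],
  [0,0,0,0,0,0.017,0.075],
  [0,0,0,0,0,0.02,0.075],
  [0,0,0,0,0,0.02,0.075],
])

```text
clock: 12.5
position: [0.4876, -0.1838, 0.0695]
ee_rot: [0.826, 0.563, -0.0, -0.0]
ft_force: [-0.6, 1.0, 0.6]
grip_width: 0.879
```

Emit:
move_arm([
  [0,0,0,0,0,0.003,0.075],
  [0,0,0,0,0,0.006,0.075],
  [0,0,0,0,0,0.009,0.075],
  [0,0,0,0,0,0.009,0.075],
])

```text
clock: 12.9
position: [0.4878, -0.1838, 0.0607]
ee_rot: [0.826, 0.563, -0.0, -0.0]
ft_force: [-0.5, -0.1, 0.5]
grip_width: 0.876
```

Run:
```python
from h import *
o=manip.get_obs();print(o["position"],o["ft_force"],o["grip_width"])
im=grab("wrist","w10");s=grab("scene","s10")
cv2.imwrite("pics/c10.png",np.hstack([cv2.resize(im[190:390,180:380],(400,400)),cv2.convertScaleAbs(cv2.resize(s[125:225,125:225],(400,400),interpolation=cv2.INTER_CUBIC),alpha=1.4)])[:,:,::-1])
```

```text
[ 0.48776123 -0.1838103   0.06072268] [-0.45487206 -0.09561482  0.53111732] 0.8758735472474536
```

View pics/c10.png

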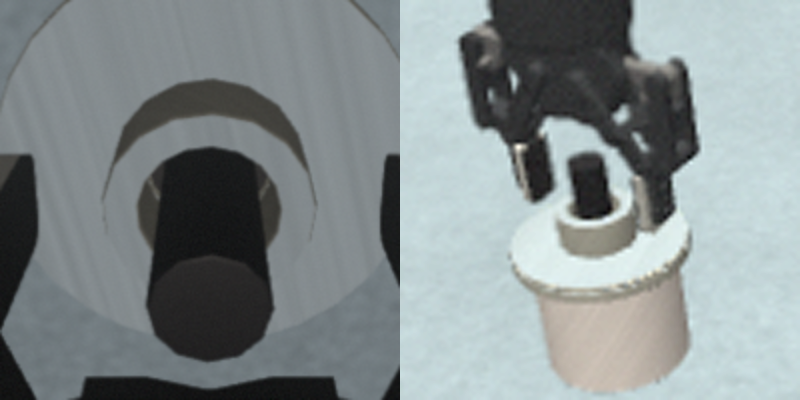

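The view shows the lids seated level on the tin, the collar between the pads, and the tips at z≈0.097 (collar top 0.104). I go 3 mm deeper and close in stages.

Emit:
move_arm([
  [0,0,0,0,0,0.002,0.075],
  [0,0,0,0,0,0.003,0.065],
  [0,0,0,0,0,0.003,0.055],
  [0,0,0,0,0,0.003,0.055],
], grip_force=40)

```text
clock: 13.4
position: [0.488, -0.1839, 0.0582]
ee_rot: [0.826, 0.563, -0.0, -0.0]
ft_force: [-0.4, 0.5, 0.5]
grip_width: 0.645
```

Emit:
move_arm([
  [0,0,0,0,0,0,0.05],
  [0,0,0,0,0,0,0.045],
  [0,0,0,0,0,0,0.04],
  [0,0,0,0,0,0,0.035],
  [0,0,0,0,0,0,0.03],
  [0,0,0,0,0,0,0.03],
])

```text
clock: 14.0
position: [0.4881, -0.184, 0.0586]
ee_rot: [0.826, 0.563, 0.0, 0.0]
ft_force: [-1.0, 0.2, 5.8]
grip_width: 0.525
```

The collar is gripped (opening about 45 mm). Lifting slowly straight up.

Emit:
move_arm([
  [0,0,0,0,0,0,0.03],
  [0,0,0,0,0,0,0.03],
  [0,0,0,0,0,-0.001,0.03],
  [0,0,0,0,0,-0.002,0.03],
  [0,0,0,0,0,-0.004,0.03],
  [0,0,0,0,0,-0.006,0.03],
  [0,0,0,0,0,-0.008,0.03],
  [0,0,0,0,0,-0.01,0.03],
  [0,0,0,0,0,-0.012,0.03],
  [0,0,0,0,0,-0.012,0.03],
], grip_force=60)

```text
clock: 15.0
position: [0.4882, -0.1839, 0.0705]
ee_rot: [0.826, 0.563, 0.0, 0.0]
ft_force: [-0.4, 0.2, -1.5]
grip_width: 0.514
```

Run:
```python
from h import *
o=manip.get_obs();print(o["position"],o["ft_force"],o["torque"],o["grip_width"])
def proc(n):
    s=cv2.imread(f"pics/{n}.png")
    m=(s[130:230,130:215].min(2)>140).astype(np.uint8);cs,_=cv2.findContours(m,0,1);c=max(cs,key=cv2.contourArea);print(n,"plate",cv2.fitEllipse(cv2.convexHull(c)))
    k=(s[130:230,130:215].max(2)<45);ys,xs=np.nonzero(k[:, 25:60]);print(" dark rows",np.bincount(ys,minlength=100)[20:80].tolist())
grab("scene","s11");proc("s10");proc("s11")
```

```text
[ 0.48824593 -0.18394969  0.0704908 ] [-0.39832492  0.19001361 -1.51895432] [ 0.05120724 -0.01771354 -0.00412433] 0.5135512509913033
s10 plate ((45.38642501831055, 53.45787811279297), (25.075790405273438, 47.263397216796875), 77.44554901123047)
 dark rows [32, 26, 25, 25, 17, 14, 13, 14, 11, 13, 15, 10, 9, 12, 16, 20, 19, 19, 19, 18, 18, 17, 16, 13, 12, 11, 11, 9, 10, 3, 1, 0, 0, 0, 0, 0, 0, 0, 0, 0, 0, 0, 0, 0, 0, 0, 0, 0, 0, 0, 0, 0, 0, 0, 0, 0, 0, 0, 0, 0]
s11 plate ((44.36683654785156, 49.85993194580078), (23.41173553466797, 47.28079605102539), 79.71266174316406)
 dark rows [28, 26, 24, 26, 26, 25, 24, 22, 21, 17, 21, 17, 19, 19, 21, 24, 22, 20, 19, 17, 16, 14, 14, 13, 10, 4, 4, 2, 1, 0, 0, 0, 0, 0, 0, 0, 0, 0, 0, 0, 0, 0, 2, 4, 5, 8, 14, 20, 10, 0, 0, 0, 0, 0, 0, 0, 0, 0, 0, 0]
```

Emit:
move_arm([
  [0,0,0,0,0,-0.005,0.03],
  [0,0,0,0,0,-0.013,0.03],
  [0,0,0,0,0,-0.023,0.03],
  [0,0,0,0,0,-0.035,0.03],
  [0,0,0,0,0,-0.05,0.03],
  [0,0,0,0,0,-0.065,0.03],
  [0,0,0,0,0,-0.078,0.03],
  [0,0,0,0,0,-0.087,0.03],
  [0,0,0,0,0,-0.092,0.03],
  [0,0,0,0,0,-0.092,0.03],
])

```text
clock: 16.05
position: [0.4883, -0.1839, 0.1627]
ee_rot: [0.826, 0.563, 0.0, 0.0]
ft_force: [0.0, 0.3, -1.6]
grip_width: 0.515
```

Run:
```python
from h import *
o=manip.get_obs();print(o["position"],o["ft_force"],o["torque"],o["grip_width"])
grab("scene","s12");grab("wrist","w12");grab("top","t12")
s=cv2.imread("pics/s12.png");S=P("s12")
def proj(X,p=S):
    d=rot(p).T@(np.array(X)-p["xyz"]);return (round(p["cx"]+p["fx"]*d[0]/-d[2],1),round(p["cy"]-p["fy"]*d[1]/-d[2],1))
for n,z in(("knobtop",.134),("flange",.078),("rim",.07),("plate",.186)):print(n,z,proj((.489,-.183,z)))
# coarse character map of the column of interest (scene rows 90-215)
sub=s[100:214:3,140:222:2];g=sub.max(2)
for i,r in enumerate(g): print(100+3*i,"".join(" .:-=+*#%@"[min(9,int(v)*10//256)] for v in r))
```

```text
[ 0.48831665 -0.18393062  0.1627357 ] [ 0.01423513  0.28691917 -1.59136356] [ 0.00348364 -0.02396646 -0.02433514] 0.5154208593951428
knobtop 0.134 (np.float64(170.3), np.float64(163.7))
flange 0.078 (np.float64(174.1), np.float64(184.6))
rim 0.07 (np.float64(174.6), np.float64(187.5))
plate 0.186 (np.float64(166.5), np.float64(142.7))
100 .:................:::--=:.:::::::::::::::
103 ..................-:...:.:***++*+*+++****
106 ...................-.....=**+***+********
109 .:-......................=**+****+++*****
112 ..=.......+-...=:....... +++++++++++****+
115 ..........+*:............++++++++++++++++
118 +.........***....-......:++++++++++++++++
121 ***+.....*+***=..-......-++++++++++++++++
124 *****:+:..-***+........+++++++++++++**+++
127 *****==.. .+***+.....+++++++*+++++++++*+*
130 *****+-:.. **+*+=:...***+++*++++++++*****
133 ******--.-*+=====-...+*******+*+++*+***+*
136 ******==**---===--...+******+****+++*****
139 *******=-+**+*++-=...+******++****++*****
142 ********+-======-=--******++*******+***+*
145 *********-=====---=******++**+*+*++**+*+*
148 **********+====+*******
[... 284 characters left out ...]
**********
169 ******++**++*+ ...:**++******************
172 *****+********:..  +++*+*********+*******
175 ******++++++*+=... =+***++*****+*********
178 ******+++*+++:. .. ......-**++***********
181 +***++++++-......   .......+++***********
184 **+++++*+.......... .......-++**+********
187 +***++++...................:++++++*+*++++
190 ++++++++:................. =+*+***+***+**
193 ++++++*++..............  :=-++*+*****+***
196 +++++++++=......... ...-===-+*****+*****+
199 ++++++++++=++=-::-=+++++====++++********+
202 ++++**+++*=+++++++++++++=====*+*********+
205 ****++++++++++++++++++++====-**++********
208 **++++++*++++++++++++++++===-*********++*
211 ****++**+*+=+++++++++++++===-***+********
```

Knob and flange are where they should be, seated. I check how level the held lid is by its outline against a projected level circle.

Run:
```python
from h import *
def proj(X,p):
    rv=np.diag([1,-1,-1])@rot(p).T;K=np.array([[p["fx"],0,p["cx"]],[0,p["fy"],p["cy"]],[0,0,1.]])
    return cv2.projectPoints(np.array(X,float),cv2.Rodrigues(rv)[0],-rv@np.array(p["xyz"]),K,np.array(p["dist_coeffs"]))[0].reshape(-1,2)
A=np.radians(np.arange(0,360,10))
for n,z in(("s10",.082),("s12",.187)):
    p=P(n);s=cv2.imread(f"pics/{n}.png").astype(int)
    q=proj([(.489+.052*np.cos(a),-.183+.052*np.sin(a),z) for a in A],p).astype(np.float32)
    e=cv2.fitEllipse(q);print(n,"pred",[np.round(v,1).tolist() for v in e])
    u0,v0=int(e[0][0])-32,int(e[0][1])-24
    c=s[v0:v0+55,u0:u0+64];d=c[:,:,0]-c[:,:,2]
    print(" b-r bench",np.median(d[:5]),"lid",d[24:34:3,12:20:3].tolist())
    m=((d<np.median(d[:5])-7)&(c.min(2)>95)).astype(np.uint8)
    cs,_=cv2.findContours(m,0,1);k=max(cs,key=cv2.contourArea)
    f=cv2.fitEllipse(cv2.convexHull(k));print(" fit",np.round(np.array(f[0])+[u0,v0],1),np.round(f[1],1),round(f[2],1))
    for r in m[::2]:print("".join(".#"[v] for v in r))
```

```text
s10 pred [[174.4, 183.9], [23.3, 45.3], 81.3]
 b-r bench 8.0 lid [[8, 10, 9], [8, 8, 9], [10, 10, 10], [-10, 12, 10]]
 fit [172.2 202.6] [25.1 52.4] 97.0
................................................................
............##..................................................
............#...................................................
............#...................................................
.............#..................................................
.............#...........................##.....................
..............#...........................#.....................
..............#...........................##....................
.....................................#....##....................
........................................#..#....................
..........................#...........#....#....................
......................#.#####..####........##...................
..........................#...##................................
.......................#.....#........................#.........
........................#...........
[... 2148 characters left out ...]
.............................######...#...........
...........#.####.#.##............###########...#...............
..............##.####.#################....##...................
.....................###############............................
................................................................
................................................................
................................................................
................................................................
................................................................
................................................................
................................................................
```

Run:
```python
from h import *
a=cv2.imread("pics/s0.png");b=cv2.imread("pics/s12.png")
m=(cv2.GaussianBlur(cv2.absdiff(a,b),(5,5),0).max(2)>25).astype(np.uint8)
n,_,st,c=cv2.connectedComponentsWithStats(m)
print([(s[:4].tolist(),int(s[4])) for s in st[1:] if s[4]>12])
o=manip.get_obs();print(o["position"],o["grip_width"],o["ft_force"]);manip.hand_in()
```

```text
[([123, 1, 52, 56], 2250), ([243, 0, 12, 24], 183), ([281, 0, 22, 15], 223), ([454, 0, 68, 92], 3106), ([294, 16, 5, 9], 19), ([235, 26, 61, 68], 2286), ([136, 58, 39, 18], 401), ([135, 90, 7, 5], 26), ([133, 93, 59, 56], 1853), ([145, 145, 47, 15], 190), ([155, 162, 41, 39], 961), ([314, 190, 48, 41], 1179)]
[ 0.48768692 -0.18375835  0.16156706] 0.5133200609627243 [-0.05541975  0.3010531  -2.04476518]
the job is handed in; nothing more can be done
```

The job is done and handed in at about 16 s of the 48 s allowed. I carried both lids by the knob to the wide tin and lowered them until the inner lid seated. I then let go, took the outer lid by its collar and lifted it about 104 mm. The arm is still holding it over the tin, its lower edge about 4 cm above the knob.

**Last checks**
- **Inner lid:** in the scene picture, the knob top and flange sit where a seated lid should be. While lowering, contact came at the predicted seated height with 14 N.
- **Outer lid:** it is level to within about 1° side to side (outline 81.9° against 82.6° predicted). I only judged the front-to-back tilt by eye.
- **Surroundings:** comparing the scene picture before and after, only the arm, the lids' old place and the tin area changed. I made no separate check that the tin itself had not moved.

**What disagreed**
- **Missed first grasp:** the fingertips stand about 27 mm higher than the reported TCP suggests, so the first close on the knob shut just above it and touched nothing. I saw this in the pictures and corrected both grasps for it.
- **Camera spread:** the three cameras differed by up to about 5 mm on the knob and tin positions. The tin position I used agreed between the wrist and top cameras to about 1 mm.

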